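# Find the worn pad spring and push its tag down

### The arm

A 6-joint arm with a two-finger parallel gripper is mounted at the origin on the work surface. World frame = base frame: x ahead of the robot, y to its left, z up, the work surface at z = 0. Lengths are in m, angles in rad, forces in N, time in s.
With the tool pointing down it reaches from about 0.225 to 0.875 m from the base axis. Payload 3.4 kg.
Tool frame: the origin (TCP) lies between the finger pads; the fingertips stand 25 mm ahead of it and the grasp point (between the pads) lies 6 mm ahead of it (manip.tips_ahead is the distance from the TCP to the fingertips, in m); z points along the fingers, x is the direction in which the jaws open and shut, and the axes are right-handed (so a half turn about z gives the same grasp; the last joint's range is limited). The gripper opens to 85 mm and grips with 20 to 120 N. Pads are 22 mm wide; open, the fingers measure 114 mm over their backs; the gripper's body (76 mm by 85 mm) begins 54 mm behind the grasp point. The pads swing forward as they close: fully open they stand 13 mm farther back than shut.
Start: joints at [1.009, 0.276, 1.505, -0, 1.361, -0.121], TCP at [0.245, 0.52, 0.256] pointing down, gripper open.
Joint ranges: [-2.89, 2.89], [-0.75, 2.08], [0.22, 2.7], [-1.18, 4.32], [0.11, 2.71], [-2.7, 2.7]. Speed limits (rad/s): [2.57, 2.57, 3.14, 3.14, 3.14, 3.14].

### API

Orientations are given as a unit quaternion [w, x, y, z].
In Python, from rig import manip gives the robot as it stands. The module is installed in compiled form; this text tells all that it offers.
- The arm moves only by the tool send_rows, never from a script. Its argument "plan" is a list of rows, each an object with "linear": the shift along the tool's x, y, z in m, a list of three; "delta_rot": the turn, a rotation vector about the tool's x, y, z in degrees, a list of three; "fingers": the finger opening in m, from 0 to 0.0854. A call has 1 to 12 rows; each row shifts and turns the pose as measured when the row begins, along the tool's axes as they then stand; what a row does not reach is not made up. A row lasts 1/12 s, in which the tool goes at most 41.7 mm and 7.16 degrees, less where a joint would pass 70% of its speed; a pose out of reach is approached as far as the arm can. A call with a gripper value outside its range is refused whole. The fingers move at their own pace and stop on an object; "force" is the grip in N (left out, the last holds). Time passes only in rows, so rows that do not move let the fingers close. It gives the time, the measured TCP pose, the force and the opening at its end, in the units of the state.
- manip.get_state(): the state, without advancing time (a new reading comes with each control period).
- manip.get_image(name): name is "scene" or "top" or "wrist"; returns the picture (400x640x3 uint8, red, green, blue); there is no depth.
- manip.camera_info(name): a dict with "K" (3x3 intrinsics, pixels), "rvec" (rotation vector, rad) and "tvec" (3), from world to camera coordinates, as OpenCV has them. Camera axes: x right, y down, z forward; pixel columns grow to the right and rows downward; lengths in m; the calibration is good to about 2 mm. A picture is of the moment at which its call begins: read the wrist's pose just before it. camera_info takes no time and is no camera call; for the wrist camera it gives the pose at the moment of the call.
- manip.sign_off(): hands the job in, once; it reports no verdict.
Trained networks look in the newest picture that a camera, given by its name, has taken for a name from the list of things; names that differ only in an ending like _2 or _b are one class to them, and where a whole thing is asked for, a point or a joint stands for the part that bears it (a point fixed in the world has none). Each returns a list of dicts, best first, with "p" (0 to 1); they miss things now and then, are a little off and sometimes report something else, mostly with a low value. They report only what shows in the picture. A call takes as long as a camera call.
- manip.find_in(thing, camera): "extent" ([left, top, right, bottom] in pixels, round what is visible of it).
- manip.masks_of(thing, camera): "pixels" (400x640 bool, what is visible of it) and "extent" ([left, top, right, bottom] in pixels, round what is visible of it).
The state is a dict: "clock": time; "qpos": joint angles; "qd": joint speeds; "effort": joint torques, N m; "position": TCP position; "ee_rot": TCP orientation; "contact_force": force on the tool from outside, world axes, zero at the start; "moment": the same for the moment, N m; "width": finger opening in m.
Only numpy, scipy, OpenCV 4.12 (cv2) and the standard library are available. Lean on these libraries where they do the work, as an engineer would, in place of code of your own. Each camera call takes 0.05 s, during which the arm holds its last target. There are 200 camera calls.

### The job

One of the three spring-mounted yellow polishing pads on the aluminium plate has a worn, soft spring. With the fingertips, press each pad at least 5 mm down and let it up again, one after another from the robot's left to its right, to feel which is the softest; then push the red tag of that mount fully down and leave the other two tags up. Nothing is to be picked up: leave all the things around where they are.

Things in the scene. Friction and masses are not known exactly. Their poses are not given: they have to be found in the camera images.
- pad_plate: fixed aluminium plate, 150 mm (x) x 520 mm (y), 10 mm thick, flat on the shelf; origin: centre of its underside. Its y axis runs along the row of three mounts, which stand on it about 110 mm apart (left one near y = +110 mm, middle 0, right -110 mm, each within 8 mm). 'Left' is the robot's left, plate +y; the row is never turned by more than 15 degrees
- mount_left: the left (+y) grey mount, 145 x 88 mm, fixed on the plate; origin: centre of its underside, 10 mm above the shelf; its pad is centred at x = +25 mm, its tag at x = -50 mm. The pads look alike; the softest (the rules call the yellow discs worn_pad_c1, good_pad_c1 and stiff_pad_c1) may sit in any mount: only pressing tells
- pad_left (a point): fixed point: centre of the flat top of the left (+y) pad when free, 74 mm above the shelf. A yellow disc 66 mm across, 20 mm thick; it only sinks straight down, 12 mm at most, on a spring, and springs back. At equal depth (5 mm or more) the softest pushes back with at most two thirds of the force of either other; 12 mm down takes between 4 and 18 N
- tag_left_top (a point): centre of the flat top of the red plastic tag of the left (+y) mount: 24 x 36 mm (long side along plate y), 62 to 64 mm above the shelf at the start. It stands on the robot's side of its own pad, 75 mm from the pad's centre, in a black collar
- tag_left (a joint): how far the left (+y) tag is pushed down, m: 0 fully up, 0.016 fully down (top then 48 mm above the shelf). It moves straight down, resists with about 3 N, and stays where it is left
- mount_mid: the middle grey mount, 145 x 88 mm, fixed on the plate; origin: centre of its underside, 10 mm above the shelf; its pad is centred at x = +25 mm, its tag at x = -50 mm. The pads look alike; the softest (the rules call the yellow discs worn_pad_c1, good_pad_c1 and stiff_pad_c1) may sit in any mount: only pressing tells
- pad_mid (a point): fixed point: centre of the flat top of the middle pad when free, 74 mm above the shelf. A yellow disc 66 mm across, 20 mm thick; it only sinks straight down, 12 mm at most, on a spring, and springs back. At equal depth (5 mm or more) the softest pushes back with at most two thirds of the force of either other; 12 mm down takes between 4 and 18 N
- tag_mid_top (a point): centre of the flat top of the red plastic tag of the middle mount: 24 x 36 mm (long side along plate y), 62 to 64 mm above the shelf at the start. It stands on the robot's side of its own pad, 75 mm from the pad's centre, in a black collar
- tag_mid (a joint): how far the middle tag is pushed down, m: 0 fully up, 0.016 fully down (top then 48 mm above the shelf). It moves straight down, resists with about 3 N, and stays where it is left
- mount_right: the right (-y) grey mount, 145 x 88 mm, fixed on the plate; origin: centre of its underside, 10 mm above the shelf; its pad is centred at x = +25 mm, its tag at x = -50 mm. The pads look alike; the softest (the rules call the yellow discs worn_pad_c1, good_pad_c1 and stiff_pad_c1) may sit in any mount: only pressing tells
- pad_right (a point): fixed point: centre of the flat top of the right (-y) pad when free, 74 mm above the shelf. A yellow disc 66 mm across, 20 mm thick; it only sinks straight down, 12 mm at most, on a spring, and springs back. At equal depth (5 mm or more) the softest pushes back with at most two thirds of the force of either other; 12 mm down takes between 4 and 18 N
- tag_right_top (a point): centre of the flat top of the red plastic tag of the right (-y) mount: 24 x 36 mm (long side along plate y), 62 to 64 mm above the shelf at the start. It stands on the robot's side of its own pad, 75 mm from the pad's centre, in a black collar
- tag_right (a joint): how far the right (-y) tag is pushed down, m: 0 fully up, 0.016 fully down (top then 48 mm above the shelf). It moves straight down, resists with about 3 N, and stays where it is left
- sprayer: blue plastic sprayer bottle with two spray heads, 92 mm across, 232 mm high; origin: centre of underside. Loose; to be left alone
- brush_stand: clear acrylic stand with three short upright brushes fixed in it, 70 x 150 mm, 135 mm high; origin: centre of underside. Loose; to be left alone
- spare_pad: spare blue polishing pad lying on the shelf, 100 mm across, 30 mm high; origin: centre of underside. Loose; to be left alone
- tape_roll: green roll of tape lying flat on the robot's-left (+y) end of the aluminium plate, 68 mm across, 24 mm high; origin: centre of underside. Loose; to be left alone
- wax_tin: round tin on the robot's-right (-y) end of the aluminium plate, 60 mm across, 34 mm high; origin: centre of underside. Loose; to be left alone
- loose_brush: hand brush lying on the shelf to the right (-y) of the plate, about 150 mm long; origin: underside, near mid length. Loose; to be left alone
- drawer_lip (a point): top lip of the red tilt-out drawer front, 320 mm wide, in a low grey cabinet at the far edge of the shelf; the lip is about 110 mm above the shelf; to be left alone

How it is judged:
By the outcome, as a careful person would: the job done as asked, in the order asked, and still so for the second after the job is handed in, with the robot touching nothing.
It also fails if it takes over 51 s, if anything falls off the work surface, if the arm or the gripper's body presses on something with over 40 N, if the wrist force passes 120 N, or if a joint passes its speed limit or range.

## Working session

There is one attempt and no reset: what is moved stays moved. The work goes in short steps, Python scripts to look and compute and a tool call to move; the robot and the scene stay as the last step left them, time stands still between calls to the robot, and variables do not carry over. Pictures are saved under pics/ and viewed, about 8 in all and at most 12, crops included, and the job is handed in when it is done.

Besides the shell and the picture viewer there is one more tool, called after "Emit:" as a command line: name --argument value ..., lists and objects as JSON in quotes. send_rows: Moves the arm, as the interface text tells. Its arguments: {"type":"object","properties":{"plan":{"type":"array","items":{"type":"object","properties":{"linear":{"type":"array","items":{"type":"number"}},"delta_rot":{"type":"array","items":{"type":"number"}},"fingers":{"type":"number"}}}},"force":{"type":"number"}},"required":["plan"]}

```bash
mkdir -p pics; cat > h.py <<'E'
import numpy as np, cv2
from rig import manip
from scipy.spatial.transform import Rotation as R
def ray(cam,uv,z):
    c=manip.camera_info(cam);K=np.array(c["K"]);Rm=cv2.Rodrigues(np.array(c["rvec"],float))[0];t=np.array(c["tvec"],float).ravel()
    d=Rm.T@np.linalg.inv(K)@np.array([uv[0],uv[1],1.]);o=-Rm.T@t
    return o+d*(z-o[2])/d[2]
def rot():
    w,x,y,z=manip.get_state()["ee_rot"];return R.from_quat([x,y,z,w]).as_matrix()
E
python3 - <<'E'
from h import *
s=manip.get_state();print(s["clock"],s["position"],s["ee_rot"],s["contact_force"],s["width"]);print(rot().round(3))
for c in ("top","scene"):
    im=manip.get_image(c);cv2.imwrite(f"pics/{c}1.png",im[:,:,::-1])
    for n,z in (("pad_left",.074),("tag_left_top",.063),("mount_left",.05)):
        for d in manip.masks_of(n,c)[:4]:
            ys,xs=np.nonzero(d["pixels"]);uv=(xs.mean(),ys.mean());e=d["extent"]
            print(c,n,round(d["p"],2),np.round(e),np.round(uv,1),ray(c,uv,z).round(4))
    hsv=cv2.cvtColor(im,cv2.COLOR_RGB2HSV)
    for nm,lo,hi,z in (("yellow",(20,100,80),(35,255,255),.074),("red",(0,130,80),(8,255,255),.063)):
        n,l,st,ce=cv2.connectedComponentsWithStats(cv2.inRange(hsv,lo,hi))
        for i in range(1,n):
            if st[i,4]>60: print(c,nm,st[i],ce[i].round(1),ray(c,ce[i],z).round(4))
E
```

```text
0.0 [0.24507476 0.51962393 0.25542167] [ 3.86113316e-04  8.44602697e-01  5.35392755e-01 -8.55951322e-04] [ 0.23531974 -0.46130627 -0.24546476] 0.08544192020299392
[[ 0.427  0.904 -0.001]
 [ 0.904 -0.427 -0.002]
 [-0.002 -0.    -1.   ]]
top pad_left 0.59 [291. 169. 324. 218.] [308.7 199.5] [0.5484 0.0396 0.074 ]
top tag_left_top 0.44 [303. 201. 317. 211.] [309.7 205.9] [0.5299 0.0365 0.063 ]
top mount_left 0.83 [294. 167. 322. 217.] [308.9 196.7] [0.5614 0.0399 0.05  ]
top yellow [ 614   67   26   70 1534] [628.3  99.1] [ 0.8888 -0.9984  0.074 ]
top yellow [425  97  20  15 191] [436.  104.1] [ 0.8677 -0.372   0.074 ]
top yellow [363 160  22  20 335] [373.3 169.5] [ 0.6467 -0.1645  0.074 ]
top yellow [329 166  21  21 336] [338.9 176.1] [ 0.6246 -0.0554  0.074 ]
top yellow [295 173  21  20 336] [304.9 182.5] [0.6028 0.0525 0.074 ]
top yellow [609 179   5  35 114] [611.5 193.1] [ 0.5768 -0.9084  0.074 ]
top yellow [615 179  12  66 377] [620.  208.2] [ 0.5292 -0.9293  0.074 ]
top yellow [624 183  16  28 324] [631.2 197.6] [ 0.5628 -0.9681  0.074 ]
top yellow [ 81 230  27  31 746] [ 94. 24
[... 1015 characters left out ...]
5] [252.9 199.4] [ 0.6556 -0.1591  0.074 ]
scene yellow [274 199  21  18 298] [284.  207.9] [ 0.6341 -0.0504  0.074 ]
scene yellow [150 202  18  21 262] [158.2 210.5] [ 0.8593 -0.3753  0.074 ]
scene yellow [306 208  21  18 315] [316.1 216.7] [0.6125 0.0569 0.074 ]
scene yellow [ 522  229   37   41 1026] [540.5 248.8] [0.3723 0.6752 0.074 ]
scene red [258 184  13  10  82] [264.1 188.2] [ 0.5807 -0.1717  0.063 ]
scene red [287 191  12  11  84] [292.7 195.8] [ 0.5602 -0.0678  0.063 ]
scene red [319 200  11  10  84] [323.9 204.2] [0.5391 0.041  0.063 ]
scene red [226 211  89  45 246] [271.1 232.9] [ 0.7366 -0.0255  0.063 ]
scene red [ 487  303   45   80 2108] [509.1 343.1] [0.721  0.6721 0.063 ]
```

View pics/top1.png

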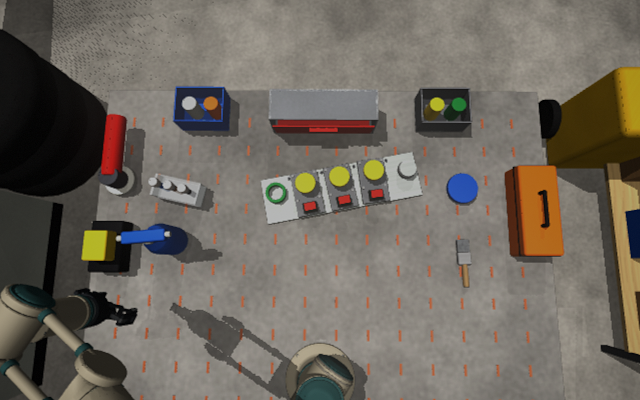

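View pics/scene1.png

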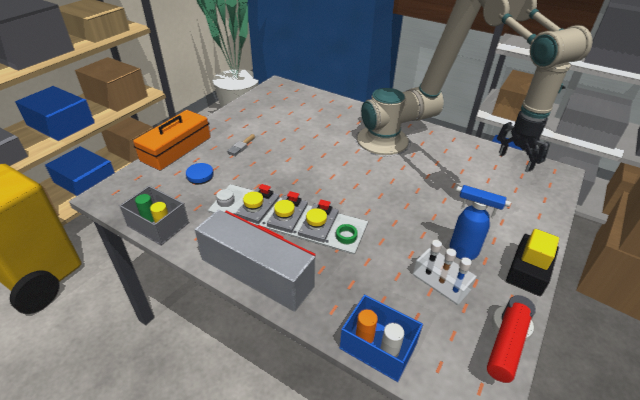

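The top view shows three pads at px (305,182), (339,176) and (373,169), with red tags below them at (309,206), (344,199) and (376,193). The plate yaw is about 11.4°. The sprayer, at about (165,240), has to be avoided. The scene view agrees. First I turn the tool to line up with the plate, shut the fingers and lift a little.

Emit:
send_rows --plan '[{"linear": [0,0,-0.015],"delta_rot": [0,0,-6.1],"fingers": 0},{"linear": [0,0,-0.015],"delta_rot": [0,0,-6.1],"fingers": 0},{"linear": [0,0,-0.015],"delta_rot": [0,0,-6.1],"fingers": 0},{"linear": [0,0,0],"delta_rot": [0,0,-6.1],"fingers": 0},{"linear": [0,0,0],"delta_rot": [0,0,-6.1],"fingers": 0},{"linear": [0,0,0],"delta_rot": [0,0,-6.1],"fingers": 0},{"linear": [-0.04,0,0],"delta_rot": [0,0,0],"fingers": 0},{"linear": [-0.04,0,0],"delta_rot": [0,0,0],"fingers": 0},{"linear": [-0.04,0,0],"delta_rot": [0,0,0],"fingers": 0},{"linear": [-0.04,0,0],"delta_rot": [0,0,0],"fingers": 0},{"linear": [-0.04,0,0],"delta_rot": [0,0,0],"fingers": 0},{"linear": [-0.04,0,0],"delta_rot": [0,0,0],"fingers": 0}]'

```text
clock: 1.4
position: [0.3011, 0.2862, 0.3005]
ee_rot: [-0.001, 0.616, 0.788, 0.002]
contact_force: [0.8, -0.2, 0.7]
width: 0.0001
```

```bash
cat >> h.py <<'E'
def goto(p,yaw):  # print tool-frame shift and turn to a world target, tool down with x axis at yaw deg
    s=manip.get_state();M=rot();d=M.T@(np.array(p)-s["position"])
    a=np.radians(yaw);x=np.array([np.cos(a),np.sin(a),0]);z=np.array([0,0,-1.]);T=np.c_[x,np.cross(z,x),z]
    print("t",round(s["clock"],2),"pos",np.round(s["position"],4),"F",np.round(s["contact_force"],2),"w",round(s["width"],4),"shift",d.round(4),"rot",np.degrees(R.from_matrix(M.T@T).as_rotvec()).round(2))
E
python3 -c "
from h import *
goto([.595,.051,.25],101.4)"
```

```text
t 1.4 pos [0.3011 0.2862 0.3005] F [ 0.8  -0.19  0.67] w 0.0001 shift [-0.2995  0.2282  0.0497] rot [ 0.06 -0.2   2.6 ]
```

Emit:
send_rows --plan '[{"linear": [-0.033,0.0254,0.0055],"delta_rot": [0,0,2.6],"fingers": 0},{"linear": [-0.033,0.0254,0.0055],"delta_rot": [0,0,0],"fingers": 0},{"linear": [-0.033,0.0254,0.0055],"delta_rot": [0,0,0],"fingers": 0},{"linear": [-0.033,0.0254,0.0055],"delta_rot": [0,0,0],"fingers": 0},{"linear": [-0.033,0.0254,0.0055],"delta_rot": [0,0,0],"fingers": 0},{"linear": [-0.033,0.0254,0.0055],"delta_rot": [0,0,0],"fingers": 0},{"linear": [-0.033,0.0254,0.0055],"delta_rot": [0,0,0],"fingers": 0},{"linear": [-0.033,0.0254,0.0055],"delta_rot": [0,0,0],"fingers": 0},{"linear": [-0.033,0.0254,0.0055],"delta_rot": [0,0,0],"fingers": 0},{"linear": [0,0,0],"delta_rot": [0,0,0],"fingers": 0}]'

```text
clock: 2.23
position: [0.5828, 0.0302, 0.2536]
ee_rot: [0.003, 0.636, 0.771, 0.005]
contact_force: [0.4, 0.2, 0.6]
width: -0.0
```

```bash
python3 - <<'E'
from h import *
goto([.6028,.0525,.12],101.4)
c="wrist";im=manip.get_image(c);cv2.imwrite("pics/w1.png",im[:,:,::-1])
hsv=cv2.cvtColor(im,cv2.COLOR_RGB2HSV)
for nm,lo,hi,z in (("yellow",(20,100,80),(35,255,255),.074),("red",(0,130,80),(8,255,255),.063)):
    n,l,st,ce=cv2.connectedComponentsWithStats(cv2.inRange(hsv,lo,hi))
    for i in range(1,n):
        if st[i,4]>300: print(nm,st[i],ce[i].round(1),ray(c,ce[i],z).round(4))
E
```

```text
t 2.23 pos [0.5828 0.0302 0.2536] F [0.39 0.16 0.64] w -0.0 shift [0.0178 0.0223 0.1339] rot [ 0.69 -0.13 -0.43]
yellow [ 182  167   73   71 4035] [218.  202.5] [ 0.6191 -0.0523  0.074 ]
yellow [ 304  167   71   71 3908] [338.3 201.9] [0.5981 0.0534 0.074 ]
yellow [  57  168   81   71 4307] [ 96.3 203.2] [ 0.6404 -0.159   0.074 ]
red [  66  105   46   31 1232] [ 89.  119.9] [ 0.5695 -0.1719  0.063 ]
red [ 189  105   44   30 1202] [210.3 119.6] [ 0.5493 -0.0693  0.063 ]
red [ 317  104   42   30 1239] [337.4 118.4] [0.5273 0.0383 0.063 ]
red [ 66 352  44  13 315] [ 87.  358.3] [ 0.8267 -0.175   0.063 ]
```

View pics/w1.png

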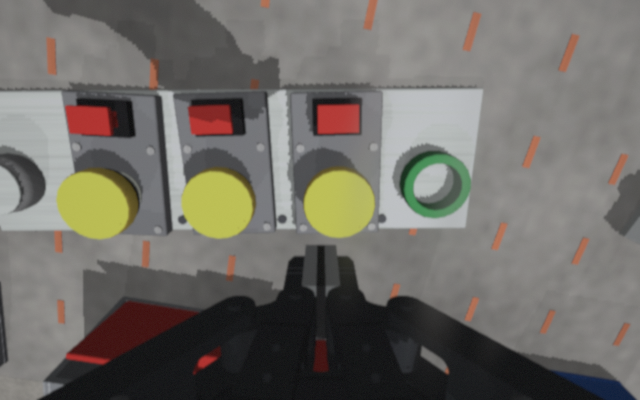

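The wrist view agrees with the top view to within a few mm: pads at (338,202), (218,202) and (96,203). The tool is close to the left pad, so I move over it.

Emit:
send_rows --plan '[{"linear": [0.009,0.011,0.03],"delta_rot": [0.7,0,-0.4],"fingers": 0},{"linear": [0.009,0.011,0.03],"delta_rot": [0,0,0],"fingers": 0},{"linear": [0,0,0.03],"delta_rot": [0,0,0],"fingers": 0},{"linear": [0,0,0.03],"delta_rot": [0,0,0],"fingers": 0},{"linear": [0,0,0.012],"delta_rot": [0,0,0],"fingers": 0},{"linear": [0,0,0],"delta_rot": [0,0,0],"fingers": 0},{"linear": [0,0,0],"delta_rot": [0,0,0],"fingers": 0}]'

```text
clock: 2.87
position: [0.5973, 0.0591, 0.1205]
ee_rot: [-0.003, 0.634, 0.774, 0.002]
contact_force: [0.1, 0.8, 1.0]
width: -0.0
```

```bash
python3 -c "
from h import *
goto([.600,.053,.105],101.4)"
```

```text
t 2.87 pos [0.5973 0.0591 0.1205] F [0.12 0.85 0.99] w -0.0 shift [-0.0066  0.0014  0.0155] rot [-0.   -0.4  -0.03]
```

Emit:
send_rows --plan '[{"linear": [-0.006,0.001,0.008],"delta_rot": [0,-0.4,0],"fingers": 0},{"linear": [0,0,0.008],"delta_rot": [0,0,0],"fingers": 0},{"linear": [0,0,0],"delta_rot": [0,0,0],"fingers": 0},{"linear": [0,0,0],"delta_rot": [0,0,0],"fingers": 0}]'

```text
clock: 3.2
position: [0.6011, 0.054, 0.1076]
ee_rot: [0.003, 0.633, 0.774, 0.002]
contact_force: [-0.3, 0.0, 0.3]
width: 0.0002
```

Emit:
send_rows --plan '[{"linear": [0,0,0.005],"delta_rot": [0,0,0],"fingers": 0},{"linear": [0,0,0.004],"delta_rot": [0,0,0],"fingers": 0},{"linear": [0,0,0],"delta_rot": [0,0,0],"fingers": 0}]'

```text
clock: 3.45
position: [0.6023, 0.0538, 0.0997]
ee_rot: [0.004, 0.633, 0.774, 0.003]
contact_force: [0.4, -0.6, -0.6]
width: 0.0004
```

Emit:
send_rows --plan '[{"linear": [0,0,0.003],"delta_rot": [0,0,0],"fingers": 0},{"linear": [0,0,0],"delta_rot": [0,0,0],"fingers": 0}]'

```text
clock: 3.62
position: [0.6028, 0.0538, 0.0971]
ee_rot: [0.005, 0.633, 0.774, 0.004]
contact_force: [-1.4, 0.2, 3.6]
width: 0.0003
```

```bash
python3 -c "
from h import *
goto([.600,.053,.091],101.4)"
```

```text
t 3.62 pos [0.6028 0.0538 0.0971] F [-1.36  0.2   3.65] w 0.0003 shift [-0.0002 -0.003   0.0061] rot [0.68 0.17 0.01]
```

Emit:
send_rows --plan '[{"linear": [0,0,0.004],"delta_rot": [0.6,0,0],"fingers": 0},{"linear": [0,0,0],"delta_rot": [0,0,0],"fingers": 0}]'

```text
clock: 3.78
position: [0.603, 0.0538, 0.0939]
ee_rot: [0.002, 0.633, 0.774, -0.0]
contact_force: [-0.8, -0.4, 4.1]
width: -0.0001
```

Emit:
send_rows --plan '[{"linear": [0,0,0.003],"delta_rot": [0,0,0],"fingers": 0},{"linear": [0,0,0],"delta_rot": [0,0,0],"fingers": 0}]'

```text
clock: 3.95
position: [0.6031, 0.0538, 0.0919]
ee_rot: [0.002, 0.633, 0.774, -0.001]
contact_force: [-1.6, 1.6, 6.3]
width: 0.0002
```

Emit:
send_rows --plan '[{"linear": [0,0,0.001],"delta_rot": [0,0,0],"fingers": 0},{"linear": [0,0,0],"delta_rot": [0,0,0],"fingers": 0}]'

```text
clock: 4.12
position: [0.6031, 0.0538, 0.0922]
ee_rot: [0.002, 0.633, 0.774, -0.001]
contact_force: [-2.1, -0.8, 6.9]
width: -0.0001
```

Emit:
send_rows --plan '[{"linear": [0,0,0.0],"delta_rot": [0,0,0],"fingers": 0}]'

```text
clock: 4.2
position: [0.6031, 0.0538, 0.0929]
ee_rot: [0.002, 0.633, 0.774, -0.001]
contact_force: [-1.3, -0.3, 5.7]
width: -0.0002
```

Emit:
send_rows --plan '[{"linear": [0,0,0.0],"delta_rot": [0,0,0],"fingers": 0}]'

```text
clock: 4.28
position: [0.6031, 0.0538, 0.0935]
ee_rot: [0.002, 0.633, 0.774, -0.001]
contact_force: [-0.3, -0.6, 5.4]
width: 0.0
```

Emit:
send_rows --plan '[{"linear": [0,0,0.0],"delta_rot": [0,0,0],"fingers": 0}]'

```text
clock: 4.37
position: [0.6031, 0.0538, 0.0941]
ee_rot: [0.002, 0.633, 0.774, -0.001]
contact_force: [-1.6, 0.4, 4.0]
width: 0.0001
```

Emit:
send_rows --plan '[{"linear": [0,0,0.004],"delta_rot": [0,0,0],"fingers": 0},{"linear": [0,0,0.0025],"delta_rot": [0,0,0],"fingers": 0}]'

```text
clock: 4.53
position: [0.6031, 0.0538, 0.0893]
ee_rot: [0.002, 0.633, 0.774, -0.0]
contact_force: [-2.2, -0.2, 9.0]
width: 0.0001
```

Emit:
send_rows --plan '[{"linear": [0,0,0.001],"delta_rot": [0,0,0],"fingers": 0}]'

```text
clock: 4.62
position: [0.6031, 0.0539, 0.0891]
ee_rot: [0.002, 0.633, 0.774, -0.0]
contact_force: [-2.7, 0.4, 8.5]
width: -0.0003
```

Emit:
send_rows --plan '[{"linear": [0,0,0.001],"delta_rot": [0,0,0],"fingers": 0}]'

```text
clock: 4.7
position: [0.6031, 0.0538, 0.089]
ee_rot: [0.003, 0.633, 0.774, -0.0]
contact_force: [-2.9, -1.0, 8.4]
width: -0.0002
```

Emit:
send_rows --plan '[{"linear": [0,0,0.001],"delta_rot": [0,0,0],"fingers": 0}]'

```text
clock: 4.78
position: [0.6031, 0.0539, 0.089]
ee_rot: [0.003, 0.633, 0.774, -0.0]
contact_force: [-2.5, -0.3, 8.0]
width: 0.0003
```

Emit:
send_rows --plan '[{"linear": [0,0,0.001],"delta_rot": [0,0,0],"fingers": 0}]'

```text
clock: 4.87
position: [0.6031, 0.0539, 0.0891]
ee_rot: [0.003, 0.633, 0.774, -0.0]
contact_force: [-1.4, 0.5, 9.0]
width: 0.0001
```

Emit:
send_rows --plan '[{"linear": [0,0,-0.015],"delta_rot": [0,0,0],"fingers": 0},{"linear": [0,0,-0.015],"delta_rot": [0,0,0],"fingers": 0},{"linear": [0,0,-0.005],"delta_rot": [0,0,0],"fingers": 0},{"linear": [-0.036,0,0],"delta_rot": [0,0,0],"fingers": 0},{"linear": [-0.036,0,0],"delta_rot": [0,0,0],"fingers": 0},{"linear": [-0.036,0,0],"delta_rot": [0,0,0],"fingers": 0},{"linear": [0,0,0],"delta_rot": [0,0,0],"fingers": 0},{"linear": [0,0,0],"delta_rot": [0,0,0],"fingers": 0}]'

```text
clock: 5.53
position: [0.6269, -0.054, 0.1242]
ee_rot: [0.004, 0.631, 0.776, 0.0]
contact_force: [0.3, 0.8, -0.2]
width: -0.0
```

```bash
python3 -c "
from h import *
goto([.622,-.054,.1],101.4)"
```

```text
t 5.53 pos [ 0.6269 -0.054   0.1242] F [ 0.29  0.81 -0.16] w -0.0 shift [ 0.0012 -0.0049  0.0241] rot [0.32 0.32 0.36]
```

Emit:
send_rows --plan '[{"linear": [0.001,-0.005,0.012],"delta_rot": [0.3,0.3,0.4],"fingers": 0},{"linear": [0,0,0.01],"delta_rot": [0,0,0],"fingers": 0},{"linear": [0,0,0.002],"delta_rot": [0,0,0],"fingers": 0},{"linear": [0,0,0],"delta_rot": [0,0,0],"fingers": 0}]'

```text
clock: 5.87
position: [0.6213, -0.0534, 0.0965]
ee_rot: [0.0, 0.633, 0.774, -0.0]
contact_force: [1.5, -3.3, 4.9]
width: 0.0001
```

Emit:
send_rows --plan '[{"linear": [0,0,0.004],"delta_rot": [0,0,0],"fingers": 0},{"linear": [0,0,0.002],"delta_rot": [0,0,0],"fingers": 0}]'

```text
clock: 6.03
position: [0.6214, -0.0534, 0.0919]
ee_rot: [0.002, 0.632, 0.775, -0.001]
contact_force: [-2.3, -3.0, 10.0]
width: 0.0004
```

Emit:
send_rows --plan '[{"linear": [0,0,0.003],"delta_rot": [0,0,0],"fingers": 0},{"linear": [0,0,0.001],"delta_rot": [0,0,0],"fingers": 0}]'

```text
clock: 6.2
position: [0.6213, -0.0532, 0.0909]
ee_rot: [0.003, 0.631, 0.776, -0.002]
contact_force: [-3.3, -2.3, 11.2]
width: -0.0
```

Emit:
send_rows --plan '[{"linear": [0,0,0.003],"delta_rot": [0,0,0],"fingers": 0},{"linear": [0,0,0.001],"delta_rot": [0,0,0],"fingers": 0}]'

```text
clock: 6.37
position: [0.6213, -0.0532, 0.091]
ee_rot: [0.005, 0.63, 0.777, -0.003]
contact_force: [-3.3, -2.8, 11.1]
width: -0.0
```

Emit:
send_rows --plan '[{"linear": [0,0,0.004],"delta_rot": [0,0,0],"fingers": 0},{"linear": [0,0,0.002],"delta_rot": [0,0,0],"fingers": 0}]'

```text
clock: 6.53
position: [0.6213, -0.0531, 0.0897]
ee_rot: [0.007, 0.629, 0.778, -0.004]
contact_force: [-3.9, -1.9, 12.0]
width: 0.0003
```

Emit:
send_rows --plan '[{"linear": [0,0,0.0015],"delta_rot": [0,0,0],"fingers": 0}]'

```text
clock: 6.62
position: [0.6212, -0.053, 0.0905]
ee_rot: [0.008, 0.628, 0.778, -0.004]
contact_force: [-3.1, -2.2, 12.1]
width: 0.0001
```

Emit:
send_rows --plan '[{"linear": [0,0,0.0015],"delta_rot": [0,0,0],"fingers": 0}]'

```text
clock: 6.7
position: [0.6213, -0.0529, 0.0912]
ee_rot: [0.009, 0.627, 0.779, -0.004]
contact_force: [-3.9, -2.0, 11.1]
width: -0.0003
```

Emit:
send_rows --plan '[{"linear": [0,0,-0.015],"delta_rot": [0,0,0],"fingers": 0},{"linear": [0,0,-0.015],"delta_rot": [0,0,0],"fingers": 0},{"linear": [0,0,-0.005],"delta_rot": [0,0,0],"fingers": 0},{"linear": [-0.036,0,0],"delta_rot": [0,0,0],"fingers": 0},{"linear": [-0.036,0,0],"delta_rot": [0,0,0],"fingers": 0},{"linear": [-0.036,0,0],"delta_rot": [0,0,0],"fingers": 0},{"linear": [0,0,0],"delta_rot": [0,0,0],"fingers": 0},{"linear": [0,0,0],"delta_rot": [0,0,0],"fingers": 0}]'

```text
clock: 7.37
position: [0.6442, -0.1521, 0.1294]
ee_rot: [0.007, 0.623, 0.782, -0.003]
contact_force: [-1.5, 0.4, -0.2]
width: 0.0001
```

```bash
python3 -c "
from h import *
goto([.643,-.161,.1],101.4)"
```

```text
t 7.37 pos [ 0.6442 -0.1521  0.1294] F [-1.5   0.43 -0.18] w 0.0001 shift [-0.008  -0.0033  0.0295] rot [0.26 0.85 1.54]
```

Emit:
send_rows --plan '[{"linear": [-0.008,-0.003,0.01],"delta_rot": [0.3,0.8,1.5],"fingers": 0},{"linear": [0,0,0.01],"delta_rot": [0,0,0],"fingers": 0},{"linear": [0,0,0],"delta_rot": [0,0,0],"fingers": 0}]'

```text
clock: 7.62
position: [0.6419, -0.1588, 0.1063]
ee_rot: [-0.002, 0.634, 0.774, -0.0]
contact_force: [-0.6, 0.5, 0.2]
width: 0.0001
```

Emit:
send_rows --plan '[{"linear": [0,0,0.006],"delta_rot": [0,0,0],"fingers": 0},{"linear": [0,0,0.003],"delta_rot": [0,0,0],"fingers": 0}]'

```text
clock: 7.78
position: [0.6412, -0.1574, 0.0956]
ee_rot: [-0.003, 0.633, 0.774, -0.001]
contact_force: [-1.6, -1.7, 1.4]
width: 0.0002
```

Emit:
send_rows --plan '[{"linear": [0,0,0.004],"delta_rot": [0,0,0],"fingers": 0},{"linear": [0,0,0.001],"delta_rot": [0,0,0],"fingers": 0}]'

```text
clock: 7.95
position: [0.6411, -0.1572, 0.0902]
ee_rot: [-0.002, 0.632, 0.775, -0.001]
contact_force: [-0.5, -1.2, 3.9]
width: 0.0001
```

Emit:
send_rows --plan '[{"linear": [0,0,0.003],"delta_rot": [0,0,0],"fingers": 0},{"linear": [0,0,0.001],"delta_rot": [0,0,0],"fingers": 0}]'

```text
clock: 8.12
position: [0.6411, -0.1572, 0.0871]
ee_rot: [-0.002, 0.632, 0.775, -0.002]
contact_force: [-1.0, -1.5, 4.4]
width: 0.0001
```

The right pad is clearly the softest: about 4 N at 8–11 mm, against about 8.6 N for the left and 11–12 N for the middle. Next I lift and move to the right tag.

Emit:
send_rows --plan '[{"linear": [0,0,-0.015],"delta_rot": [0,0,0],"fingers": 0},{"linear": [0,0,-0.015],"delta_rot": [0,0,0],"fingers": 0},{"linear": [0,0,-0.005],"delta_rot": [0,0,0],"fingers": 0},{"linear": [0,-0.036,0],"delta_rot": [0,0,0],"fingers": 0},{"linear": [0,-0.036,0],"delta_rot": [0,0,0],"fingers": 0},{"linear": [0,0,0],"delta_rot": [0,0,0],"fingers": 0},{"linear": [0,0,0],"delta_rot": [0,0,0],"fingers": 0}]'

```text
clock: 8.7
position: [0.5695, -0.1681, 0.1207]
ee_rot: [-0.003, 0.631, 0.775, 0.001]
contact_force: [0.3, 0.1, 0.2]
width: -0.0002
```

```bash
python3 -c "
from h import *
goto([.571,-.174,.095],101.4)"
```

```text
t 8.7 pos [ 0.5695 -0.1681  0.1207] F [0.27 0.13 0.24] w -0.0002 shift [-0.0062  0.0004  0.0257] rot [-0.15 -0.34  0.28]
```

Emit:
send_rows --plan '[{"linear": [-0.006,0,0.01],"delta_rot": [0,-0.3,0.3],"fingers": 0},{"linear": [0,0,0.01],"delta_rot": [0,0,0],"fingers": 0},{"linear": [0,0,0.003],"delta_rot": [0,0,0],"fingers": 0},{"linear": [0,0,0],"delta_rot": [0,0,0],"fingers": 0}]'

```text
clock: 9.03
position: [0.5725, -0.1739, 0.0945]
ee_rot: [-0.001, 0.634, 0.774, -0.0]
contact_force: [-0.2, 0.0, 0.0]
width: 0.0003
```

Emit:
send_rows --plan '[{"linear": [0,0,0.007],"delta_rot": [0,0,0],"fingers": 0},{"linear": [0,0,0.005],"delta_rot": [0,0,0],"fingers": 0},{"linear": [0,0,0.004],"delta_rot": [0,0,0],"fingers": 0}]'

```text
clock: 9.28
position: [0.5739, -0.174, 0.0769]
ee_rot: [-0.001, 0.633, 0.774, -0.001]
contact_force: [-1.8, 0.0, 2.8]
width: 0.0002
```

```bash
python3 -c "
from h import *
goto([.571,-.174,.073],101.4)"
```

```text
t 9.28 pos [ 0.5739 -0.174   0.0769] F [-1.77  0.01  2.82] w 0.0002 shift [ 0.0006 -0.0028  0.0039] rot [-0.1  -0.02  0.03]
```

Emit:
send_rows --plan '[{"linear": [0,0,0.004],"delta_rot": [0,0,0],"fingers": 0},{"linear": [0,0,0.003],"delta_rot": [0,0,0],"fingers": 0}]'

```text
clock: 9.45
position: [0.5741, -0.1741, 0.0727]
ee_rot: [-0.001, 0.633, 0.774, -0.001]
contact_force: [-11.0, 3.1, 42.7]
width: -0.0001
```

Emit:
send_rows --plan '[{"linear": [0,0,0.003],"delta_rot": [0,0,0],"fingers": 0},{"linear": [0,0,0.003],"delta_rot": [0,0,0],"fingers": 0}]'

```text
clock: 9.62
position: [0.574, -0.174, 0.0729]
ee_rot: [0.0, 0.633, 0.774, -0.001]
contact_force: [-5.2, 1.2, 19.3]
width: 0.0001
```

Emit:
send_rows --plan '[{"linear": [0,0,0.003],"delta_rot": [0,0,0],"fingers": 0},{"linear": [0,0,0.003],"delta_rot": [0,0,0],"fingers": 0}]'

```text
clock: 9.78
position: [0.5739, -0.174, 0.0729]
ee_rot: [0.002, 0.633, 0.775, -0.001]
contact_force: [-6.0, 2.1, 20.5]
width: -0.0002
```

It hit the hard stop at TCP z 0.0729, which puts the tip at 48 mm. Retreating and checking.

Emit:
send_rows --plan '[{"linear": [0,0,-0.015],"delta_rot": [0,0,0],"fingers": 0},{"linear": [0,0,-0.03],"delta_rot": [0,0,0],"fingers": 0},{"linear": [0,0,-0.035],"delta_rot": [0,0,0],"fingers": 0},{"linear": [0,0,-0.035],"delta_rot": [0,0,0],"fingers": 0},{"linear": [0.02,-0.02,-0.035],"delta_rot": [0,0,0],"fingers": 0},{"linear": [0.03,-0.025,-0.02],"delta_rot": [0,0,0],"fingers": 0},{"linear": [0.03,-0.025,0],"delta_rot": [0,0,0],"fingers": 0},{"linear": [0.03,-0.02,0],"delta_rot": [0,0,0],"fingers": 0},{"linear": [0,0,0],"delta_rot": [0,0,0],"fingers": 0},{"linear": [0,0,0],"delta_rot": [0,0,0],"fingers": 0}]'

```text
clock: 10.62
position: [0.465, -0.0816, 0.2461]
ee_rot: [0.005, 0.633, 0.774, 0.003]
contact_force: [-0.0, 0.7, 0.0]
width: 0.0001
```

```bash
python3 - <<'E'
from h import *
goto([.571,-.174,.25],101.4)
w=manip.get_image("wrist");s=manip.get_image("scene")
cv2.imwrite("pics/w2.png",w[:,:,::-1]);cv2.imwrite("pics/s2.png",cv2.resize(s[160:260,190:350],None,fx=5,fy=5,interpolation=cv2.INTER_CUBIC)[:,:,::-1])
E
```

```text
t 10.62 pos [ 0.465  -0.0816  0.2461] F [-0.02  0.67  0.04] w 0.0001 shift [-0.1115  0.0856 -0.0025] rot [0.63 0.2  0.02]
```

View pics/w2.png

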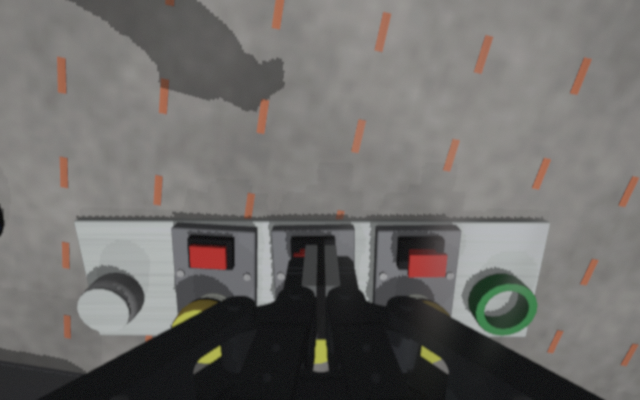

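View pics/s2.png

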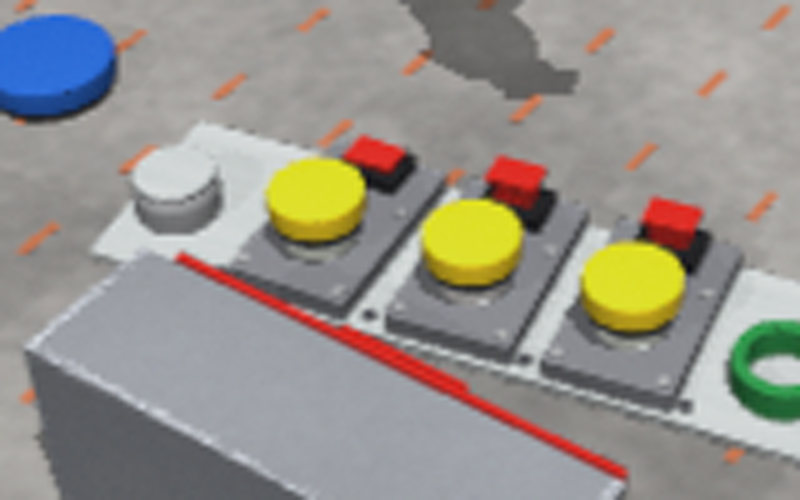

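In both pictures the right tag sits down at its collar, at (375,155) in the scene crop. The middle and left tags stand proud, at (515,180) and (672,222). All the pads are up and nothing else has moved. Handing in.

```bash
python3 -c "
from h import *
print(manip.sign_off())"
```

```text
the job is handed in; nothing more can be done
None
```

I pressed the three pads in order from left to right, found the right one softest, and pushed the right mount's red tag fully down. The job was handed in at about 10.7 s of the 51 s allowed.

| Pad | Depth pressed | Force |
|---|---|---|
| Left | about 10 mm | about 8.6 N |
| Middle | about 8–9 mm | about 11–12 N |
| Right | about 8.5–11.5 mm | about 4 N |

- **Tag:** the right tag slid at about 3 N and met its hard stop with the fingertips 48 mm above the shelf, which is its fully-down height.
- **Final pictures:** they show the right tag down, the other two tags up, all the pads sprung back and the neighbouring things in place. The arm was clear of everything.
- **Force at the stop:** the fingertip force briefly read about 43 N there. The 40 N limit is stated for the arm and gripper body, so I don't expect this fingertip contact to count, but it is above that figure. The wrist stayed well under its 120 N limit.

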